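Park the captive screw and open the wheel hood of a ring grinder

TASK

Open up the wheel of the piston-ring grinder. The hood's captive screw is already undone from the deck but its spring keeps it down in its hole: pull the knob up against the spring, by feel and without forcing the thread, start its thread in the brass ferrule by turning anticlockwise, and drive it fully home against its stop so that it stays parked up when you let go. Then slide the hood along its guides all the way to its end stop, let go, and leave everything else where it is.

Things in the scene. Friction and masses are not known exactly. Their poses are not given: they have to be found in the camera images.
- grinder: Fixed ring grinder: blue housing 260 x 370 mm, aluminium deck 120 mm above the bench. Origin at bench level under the deck's middle, x to its back, y along the hood's slideway, z up. On the deck (mm, this frame): flat dial 57 wide, 34 high at x 60, y -160; ring fixture 22 high at x 45, y -82; end-stop bar of the hood, 12 high, at y 135; guide strips 7 high at x -100 and 92.
- wheel (a point): Top of the grinding wheel (76 mm diameter, 7 mm thick, standing 19 mm above the deck) at x 28, y 0 mm in the grinder's frame; covered by the closed hood.
- hood: Red hood, open at its -y end, sliding along the grinder's y. Origin at deck level, axes as the grinder's; closed it is at x 0, y 0 in the grinder's frame; open is 85 mm further to +y, at a stop. Hood x -22 to 86, y -45 to 45, 28 mm high; before it (-x) a foot plate 8 mm thick, x -94 to -22. Slides with about 3 N, but the screw's tip locks it while down.
- hood_grip (a point): Middle of the black grip rib on the hood's top (x 36, y 0, z 40 mm in the hood's frame, axes parallel). The rib is 36 mm long (x), 12 mm thick (y) and stands from 28 to 50 mm above the deck: take it from above across its thickness.
- ferrule: Brass ferrule fixed on the hood's foot plate around the screw (x -62, y 0 in the hood's frame): 26 mm diameter, from 8 to 48 mm above the deck, base collar 33 mm wide, 5 mm high. Origin at its foot, on the vertical screw axis. It holds the female thread (see thread). More than 20 N beyond the spring, pulled on the thread, spoils it.
- captive: Captive screw with round knurled steel knob 30 mm diameter, 24 mm high. Origin: centre of the knob, 61 mm above the hood's origin when down, 81 mm when parked; axis vertical, z up; its turn is not reported. Now down, the tip 17 mm deep in the deck. The spring presses it down with 4 N, plus 0.25 N per mm of lift, plus 1.2 N weight.
- thread (a point): Start of the thread in the ferrule, on the screw axis, 37 mm above the deck. Two-start, 12 mm per turn, rising anticlockwise seen from above. The screw lifts freely until it meets the thread 11.5 to 16.5 mm up, depending on its unknown turn. Kept up there with 2 to 5 N more than spring and weight, and turned anticlockwise, it climbs and catches after 25 to 160 degrees.
- stop_ring: Steel stop ring in the ferrule, at the thread's run-out; origin on the screw axis, 44 mm above the deck. 120 degrees after catching, the screw comes against it and is parked 20 mm above its lowest position, tip 3 mm clear of the deck. Turning takes 0.05 to 0.1 Nm; 0.2 Nm at the stop is ample, 0.45 Nm too much. Once caught the screw stays up when let go (settling up to 1 mm); else it springs down, keeping its turn.
- ring_deck: Bystander, to be left alone: a loose 86 mm steel piston ring, 4 mm thick, lying on the deck at the front right, about x -78, y -140 mm in the grinder's frame; origin under its centre.
- piston_a: Bystander, to be left alone: aluminium piston, 85 mm diameter, 55 mm high, upright on the bench; origin under its centre.
- piston_b: Bystander, to be left alone: a second piston like piston_a; origin under its centre.
- con_rod: Bystander, to be left alone: connecting rod lying on the bench, about 190 x 70 x 22 mm; origin under its shank.
- wrench: Bystander, to be left alone: wrench lying on the bench, 180 mm long; origin under its middle.
- oil_can: Bystander, to be left alone: yellow-banded can, 64 mm diameter, 150 mm high; origin under its centre.
- ring_box: Bystander, to be left alone: cardboard box 110 x 110 x 30 mm; origin under its centre.
- mag_base: Bystander, to be left alone: red magnetic base 62 x 50 x 55 mm with a dial gauge on a post, 210 mm high in all; origin under the base.

How it is judged:
On the way:
1. the captive screw is parked: driven up to its stop (within 1 mm of its highest position) and let go, the hood still closed (z of captive in the frame of hood above 0.08 m and contact force between the fingers and captive below 0.3 N and y of hood in the frame of grinder below 0.006 m), for 0.2 s.
At the end, for the whole second after the job is handed in: The captive screw is still parked (its knob within 1 mm of the highest position, 20 mm above its lowest), the hood stands open within 5 mm of its end stop (80 mm or more from closed), both at rest and let go (z of captive in the frame of hood above 0.08 m and y of hood in the frame of grinder above 0.08 m and contact force between the fingers and captive below 0.3 N and linear speed of each of hood, captive below 0.01 m/s and contact force between the fingers and hood below 0.3 N); the robot touches nothing.
It fails at once if the thread is forced: more than 20 N between screw and ferrule (pulling too hard while the thread holds it back, or pressing it down) (contact force between captive and ferrule above 20 N).
It fails at once if the screw is overtightened: more than 45 N between screw and stop ring (about 0.45 Nm of turning beyond friction) (contact force between captive and stop_ring above 45 N).
It fails at once if a bystander (ring, piston, connecting rod, wrench, can, box or magnetic base) is displaced by more than 15 mm (distance of any of ring_deck, piston_a, piston_b, con_rod, wrench, oil_can, ring_box, mag_base from where it was at the start of the episode above 0.015 m).
It also fails if it takes over 72 s, if anything falls off the work surface, if the arm or the gripper's body presses on something with over 40 N, if the wrist force passes 120 N, or if a joint passes its speed limit or range.

ROBOT

A 6-joint arm with a two-finger parallel gripper is mounted at the origin on the work surface. World frame = base frame: x ahead of the robot, y to its left, z up, the work surface at z = 0. Lengths are in m, angles in rad, forces in N, time in s.
With the tool pointing down it reaches from about 0.375 to 0.975 m from the base axis. Payload 3.8 kg.
Tool frame: the origin (TCP) lies between the finger pads; the fingertips stand 22 mm ahead of it and the grasp point (between the pads) lies 3 mm ahead of it (bot.finger_overhang is the distance from the TCP to the fingertips, in m); x points along the fingers, y is the direction in which the jaws open and shut, and the axes are right-handed (so a half turn about x gives the same grasp; the last joint's range is limited). The gripper opens to 85 mm and grips with 20 to 120 N. Pads are 22 mm wide; open, the fingers measure 114 mm over their backs; the gripper's body (76 mm by 85 mm) begins 54 mm behind the grasp point. The pads swing forward as they close: fully open they stand 13 mm farther back than shut.
Start: joints at [-1.345, 0.264, 1.604, -0, 1.274, -0.037], TCP at [0.175, -0.652, 0.253] pointing down, gripper open.
Joint ranges: [-2.63, 2.63], [-0.94, 2.18], [0.31, 2.57], [-1.31, 4.45], [0, 2.66], [-2.55, 2.55]. Speed limits (rad/s): [2.57, 2.57, 3.14, 3.14, 3.14, 3.14].

INTERFACE

Orientations are given as a rotation vector (axis times angle).
In Python, from workcell import bot gives the robot as it stands. The module is installed in compiled form; this text tells all that it offers.
- The arm moves only by the tool arm_command, never from a script. Its argument "series" is a list that holds one entry, the list of rows, each a list of 7 numbers: the turn, a rotation vector about the tool's x, y, z in rad, then the shift along the tool's x, y, z in cm, then the opening, from 0 (shut) to 1 (fully open). In form: [[[rx, ry, rz, x, y, z, grip], ...]]. A call has 1 to 10 rows; each row shifts and turns the pose as measured when the row begins, along the tool's axes as they then stand; what a row does not reach is not made up. A row lasts 1/10 s, in which the tool goes at most 50 mm and 8.59 degrees, less where a joint would pass 70% of its speed; a pose out of reach is approached as far as the arm can. A call is refused whole if a number of a shift passes 5 or a number of a turn 0.15, either way. A call with a gripper value outside its range is refused whole. The fingers move at their own pace and stop on an object; "newtons" is the grip in N (left out, the last holds). Time passes only in rows, so rows that do not move let the fingers close. It gives the time, the measured TCP pose, the force and the opening at its end, in the units of the state.
- bot.read_state(): the state, without advancing time (a new reading comes with each control period).
- bot.read_camera(name): name is "side" or "top"; returns (picture, depth): 384x512x3 uint8, blue, green, red; 384x512 float32, m along the optical axis (not along the pixel's ray), 0 where there is no reading.
- bot.camera_info(name): a dict with "K" (3x3 intrinsics, pixels), "extrinsics" (4x4, takes a point from camera to world coordinates). Camera axes: x right, y down, z forward; pixel columns grow to the right and rows downward; lengths in m; the calibration is good to about 2 mm. A picture is of the moment at which its call begins. camera_info takes no time and is no camera call.
- bot.finish_job(): hands the job in, once; it reports no verdict.
The state is a dict: "time": time; "q": joint angles; "joint_vel": joint speeds; "joint_torque": joint torques, N m; "tool_pos": TCP position; "tcp_rot": TCP orientation; "wrist_force": force on the tool from outside, world axes, zero at the start; "torque": the same for the moment, N m; "width": opening from 0.0 (shut) to 1.0 (fully open).
Only numpy, scipy, OpenCV 4.12 (cv2) and the standard library are available. Lean on these libraries where they do the work, as an engineer would, in place of code of your own. Each camera call takes 0.05 s, during which the arm holds its last target.

## Working session

There is one attempt and no reset: what is moved stays moved. The work goes in short steps, Python scripts to look and compute and a tool call to move; the robot and the scene stay as the last step left them, time stands still between calls to the robot, and variables do not carry over. Pictures are saved under pics/ and viewed, and the job is handed in when it is done.

Besides the shell and the picture viewer there is one more tool, called after "Request:" as name(argument=value, ...), one argument or row to a line, values as JSON. arm_command: Moves the arm, as the interface text tells. Its arguments: {"type":"object","properties":{"series":{"type":"array"},"newtons":{"type":"number"}},"required":["series"]}

```bash
mkdir -p pics; python3 - <<'E'
from workcell import bot
import cv2,numpy as np
for n in("top","side"):
    p,d=bot.read_camera(n); i=bot.camera_info(n)
    cv2.imwrite(f"pics/{n}0.png",p); np.savez(f"{n}0.npz",p=p,d=d,K=i["K"],E=i["extrinsics"])
    print(n,i["K"],np.round(i["extrinsics"],3))
print(bot.read_state(), bot.finger_overhang)
E
```

```text
top [[408.62317461   0.         253.74400592]
 [  0.         408.62317461 189.45036106]
 [  0.           0.           1.        ]] [[ 0.029 -0.983  0.183  0.26 ]
 [-0.999 -0.033 -0.02   0.067]
 [ 0.026 -0.182 -0.983  1.322]
 [ 0.     0.     0.     1.   ]]
side [[401.24849135   0.         260.69203486]
 [  0.         401.24849135 186.89776521]
 [  0.           0.           1.        ]] [[-0.944 -0.243  0.221  0.208]
 [-0.329  0.687 -0.648  0.817]
 [ 0.005 -0.684 -0.729  0.997]
 [ 0.     0.     0.     1.   ]]
{'time': 0.1, 'q': array([-1.34489822e+00,  2.64720081e-01,  1.60522093e+00,  3.95022629e-05,
        1.27372435e+00, -3.69018622e-02]), 'joint_vel': array([ 0.00130776, -0.00199914, -0.00386543,  0.00167221,  0.0002462 ,
        0.00120451]), 'joint_torque': array([ 2.43473578e-04, -5.16705930e+01, -3.68590665e+01, -1.35436153e-04,
        6.28352471e-03, -8.94824780e-06]), 'tool_pos': array([ 0.17522648, -0.65122389,  0.25206692]), 'tcp_rot': array([ 2.08189455,  0.27732647, -2.08222635]), 'wrist_force': array([ 1.22865062,  0.09938697, -0.11567298]), 'torque': array([-0.00156789, -0.00049027,  0.01542507]), 'width': 1.0029244499906063} 0.022
```

View pics/top0.png

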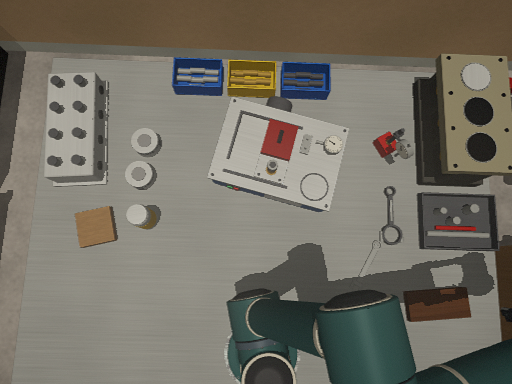

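View pics/side0.png

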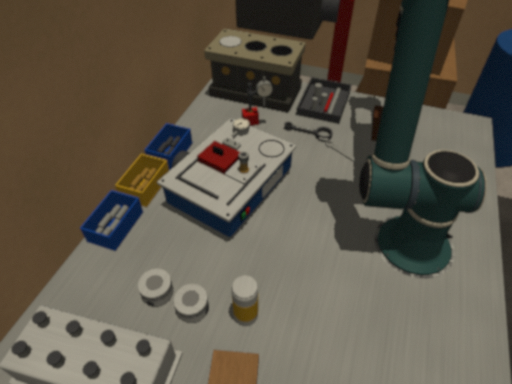

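```bash
cat > h.py <<'E'
import numpy as np,cv2
def load(n):
    z=np.load(n+".npz"); p,d,K,E=z["p"],z["d"],z["K"],z["E"]
    v,u=np.mgrid[:384,:512]
    c=np.stack([(u-K[0,2])/K[0,0]*d,(v-K[1,2])/K[1,1]*d,d],-1)
    return p,d,K,E,c@E[:3,:3].T+E[:3,3]
E
python3 - <<'E'
from h import *
for n in("top0","side0"):
    p,d,K,E,w=load(n)
    R=(w[...,0]>.35)&(w[...,0]<.85)&(w[...,1]>-.25)&(w[...,1]<.25)&(d>0)
    z=w[...,2]
    m=R&(z>.112)&(z<.135)
    k,l,st,_=cv2.connectedComponentsWithStats(m.astype(np.uint8)); b=1+np.argmax(st[1:,4]); m=l==b
    print(n,"deck z",np.median(z[m]),m.sum())
    q=w[m&(abs(z-np.median(z[m]))<.006)][:,:2].astype(np.float32)
    r=cv2.minAreaRect(q); print(r, cv2.boxPoints(r))
    hsv=cv2.cvtColor(p,cv2.COLOR_BGR2HSV)
    red=R&((hsv[...,0]<8)|(hsv[...,0]>172))&(hsv[...,1]>150)&(z>.135)&(z<.16)
    q=w[red][:,:2].astype(np.float32); r=cv2.minAreaRect(q);print("red",red.sum(),np.median(z[red]),r)
    # tall things
    t=R&(z>.165)&(z<.26)
    k,l,st,ce=cv2.connectedComponentsWithStats(t.astype(np.uint8))
    for i in range(1,k):
        if st[i,4]>5: print(st[i],w[l==i].mean(0),w[l==i][:,2].max(),np.ptp(w[l==i],axis=0))
    big=p[90:220,200:360] if n=="top0" else p[110:240,150:310]
    cv2.imwrite(f"pics/{n}z.png",cv2.resize(big,None,fx=4.5,fy=4.5,interpolation=cv2.INTER_CUBIC))
E
```

```text
top0 deck z 0.119907478593551 9085
((0.6030681729316711, -0.03069964051246643), (0.38001707196235657, 0.27143967151641846), 76.279296875) [[ 0.42615336 -0.18309473]
 [ 0.68984705 -0.24747728]
 [ 0.779983    0.12169544]
 [ 0.5162893   0.186078  ]]
red 916 0.14738396129070552 ((0.6373525261878967, -0.029974307864904404), (0.08613012731075287, 0.10836891084909439), 76.36005401611328)
[277 130   7  12  45] [ 0.63983784 -0.02940909  0.1689036 ] 0.1730099495505848 [0.03395058 0.01721896 0.00754038]
[267 160  11  12 103] [ 0.54301183 -0.0059599   0.19060419] 0.19698412034561819 [0.02833013 0.02896036 0.02683585]
side0 deck z 0.12233903945985686 6136
((0.603691577911377, -0.030531689524650574), (0.38486233353614807, 0.2743000388145447), 76.231201171875) [[ 0.4246832  -0.18479082]
 [ 0.69110096 -0.2500755 ]
 [ 0.78269994  0.12372744]
 [ 0.5162822   0.18901211]]
red 655 0.149631397845861 ((0.6337100267410278, -0.02423974499106407), (0.09008153527975082, 0.10529496520757675), 75.97827911376953)
[212 145  11   8  47] [ 0.63980231 -0.02602915  0.16987635] 0.17377190854203162 [0.03596742 0.02031268 0.00870825]
[238 151  11  14 123] [0.54349671 0.00064174 0.18713296] 0.19863807772631226 [0.02992662 0.03137098 0.03299519]
```

```bash
python3 - <<'E'
from h import *
yaw=np.deg2rad(-13.72);ex=np.array([np.cos(yaw),np.sin(yaw)]);ey=np.array([-ex[1],ex[0]]);o=np.array([.603,-.0307])
for n in("top0","side0"):
    p,d,K,E,w=load(n)
    s=6; x0,y0,ww,hh=(205,90,150,130) if n=="top0" else (155,112,150,130)
    s=4.5
    big=cv2.resize(p[y0:y0+hh,x0:x0+ww],None,fx=s,fy=s,interpolation=cv2.INTER_CUBIC)
    def pr(x,y,z):
        P=np.array([*(o+x*ex/1e3+y*ey/1e3),z/1e3+.12]); c=E[:3,:3].T@(P-E[:3,3]); uv=K@c/c[2]
        return (int((uv[0]-x0+.5)*s),int((uv[1]-y0+.5)*s))
    def poly(pts,col): cv2.polylines(big,[np.array([pr(*q) for q in pts])],True,col,1)
    poly([(-130,-185,0),(130,-185,0),(130,185,0),(-130,185,0)],(0,255,0))
    poly([(-22,-45,28),(86,-45,28),(86,45,28),(-22,45,28)],(255,255,0))
    poly([(18,-6,50),(54,-6,50),(54,6,50),(18,6,50)],(255,0,255))
    a=np.linspace(0,6.28,24)
    poly([(-62+15*np.cos(t),15*np.sin(t),73) for t in a],(0,255,255))
    poly([(60+28*np.cos(t),-160+28*np.sin(t),34) for t in a],(0,255,255))
    poly([(-78+43*np.cos(t),-140+43*np.sin(t),4) for t in a],(0,128,255))
    cv2.imwrite(f"pics/{n}ov.png",big)
    R=(d>0)&(abs(w[...,0]-.6)<.2)&(abs(w[...,1])<.25)
    g=np.stack([(w[...,:2]-o)@ex,(w[...,:2]-o)@ey,w[...,2]-.12],-1)*1e3
    k=R&(abs(g[...,0]+62)<25)&(abs(g[...,1])<35)&(g[...,2]>69)
    print(n,"knobtop",k.sum(),g[k].mean(0),g[k].min(0),g[k].max(0))
    k=R&(abs(g[...,0]-36)<30)&(abs(g[...,1])<35)&(g[...,2]>46)
    print("rib",k.sum(),g[k].mean(0),g[k].min(0),g[k].max(0))
E
```

```text
top0 knobtop 83 [-62.58791751  10.13722128  72.42299621] [-77.37138335  -4.28471635  69.02692961] [-48.01657484  24.66448509  76.98412035]
rib 43 [35.84806299  9.90115962 49.05547737] [18.75737041  4.06379992 46.02915142] [53.01717466 15.70066476 53.00994955]
side0 knobtop 71 [-63.21603714  14.19566517  74.21045935] [-75.8178741   -4.20269865  69.10695778] [-46.13945197  27.62631809  78.63807773]
rib 42 [34.29323277 12.90655319 50.4387224 ] [16.4526561   4.26565707 46.3377151 ] [52.92549708 18.62784933 53.77190854]
```

View pics/top0ov.png

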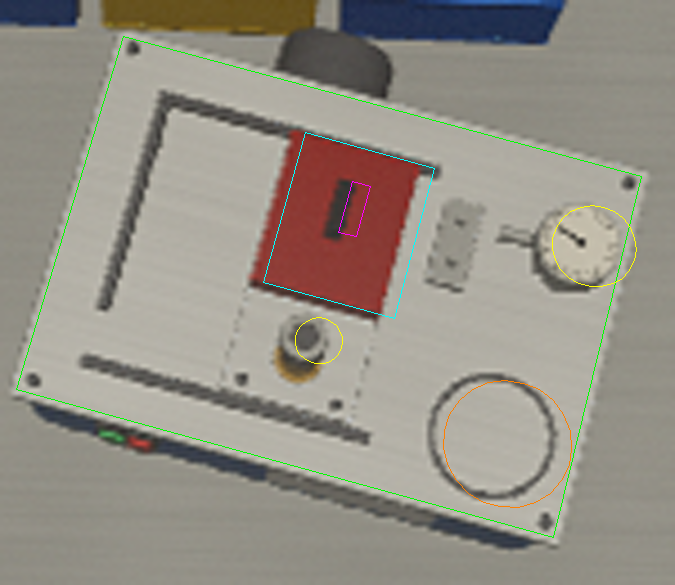

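View pics/side0ov.png

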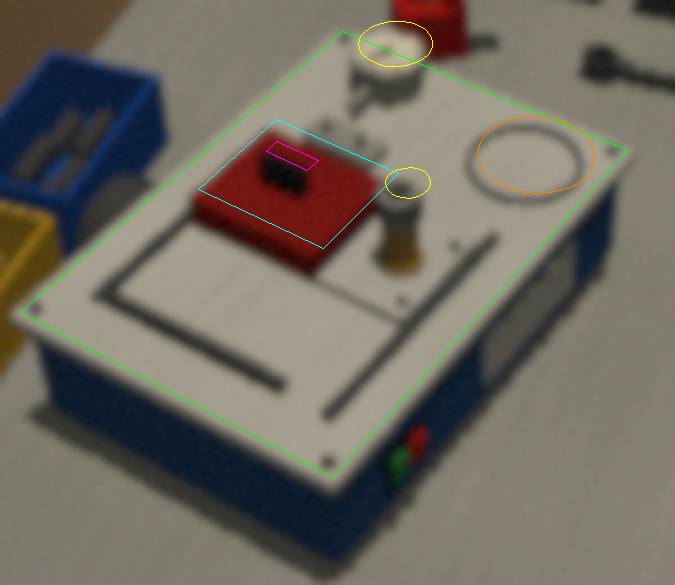

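```bash
cat >> h.py <<'E'
from scipy.spatial.transform import Rotation as Ro
EX=np.array([.9715,-.2372]);EY=np.array([.2372,.9715])
def rep(target=None):
    from workcell import bot
    s=bot.read_state(); R=Ro.from_rotvec(s["tcp_rot"]).as_matrix()
    print("t",round(s["time"],2),"pos",np.round(s["tool_pos"],4),"q",np.round(s["q"],3),"F",np.round(s["wrist_force"],2),"M",np.round(s["torque"],3),"w",round(s["width"],3))
    print("yaw of y",round(np.rad2deg(np.arctan2(R[1,1],R[0,1])),1),"x axis",np.round(R[:,0],4))
    if target is not None:
        dd=np.array(target)-s["tool_pos"]; print("tool shift cm",np.round(R.T@dd*100,2))
        t=np.array([0,0,-1.]); ax=R.T@np.cross(R[:,0],t); print("tilt fix rv",np.round(ax,4))
    return s,R
E
python3 -c "
from h import *
s,R=rep((.545,-.005,.29));print(R)"
```

```text
t 0.1 pos [ 0.1752 -0.6512  0.2521] q [-1.345  0.265  1.605  0.     1.274 -0.037] F [ 1.23  0.1  -0.12] M [-0.002 -0.     0.015] w 1.003
yaw of y -74.9 x axis [-4.e-04  2.e-03 -1.e+00]
tool shift cm [ -3.68 -52.81 -52.5 ]
tilt fix rv [ 0.     -0.0001  0.0021]
[[-4.27436119e-04  2.59773755e-01 -9.65669412e-01]
 [ 2.02850629e-03 -9.65667288e-01 -2.59774081e-01]
 [-9.99997851e-01 -2.06990330e-03 -1.14191617e-04]]
```

Request:
arm_command(
  series=[
    [[0,0,0,-1,-3.2,-3.2,1],[0,0,0,-1,-3.2,-3.2,1],[0,0,0,-1,-3.2,-3.2,1],[0,0,0,-0.5,-3.4,-3.4,1],[0,0,0,0,-3.4,-3.4,1],[0,0,0,0,-3.4,-3.4,1],[0,0,0,0,-3.4,-3.4,1],[0,0,0,0,-3.4,-3.4,1],[0,0,0,0,-3.4,-3.4,1],[0,0,0,0,-3.4,-3.4,1]],
  ],
)

```text
time: 1.1
tool_pos: [0.4148, -0.2308, 0.2832]
tcp_rot: [2.09, 0.273, -2.094]
wrist_force: [1.9, -0.1, -0.7]
width: 0.997
```

```bash
python3 -c "
from h import *
rep((.545,-.005,.29))"
```

```text
t 1.1 pos [ 0.4148 -0.2308  0.2832] q [-0.564 -0.136  1.973  0.006  1.312  0.754] F [ 1.93 -0.15 -0.68] M [-0.019 -0.04  -0.003] w 0.997
yaw of y -75.6 x axis [-0.0031  0.0091 -1.    ]
tool shift cm [ -0.52 -18.65 -18.22]
tilt fix rv [0.     0.0008 0.0096]
```

Request:
arm_command(
  series=[
    [[0,0,0.01,-0.2,-3.4,-3.4,1],[0,0,0,0,-3.4,-3.4,1],[0,0,0,0,-3.4,-3.4,1],[0,0,0,0,-3.4,-3.4,1],[0,0,0,0,-3.0,-3.0,1],[0,0,0,0,-1.0,-1.0,1],[0.14,0,0,0,0,0,1],[0.14,0,0,0,0,0,1],[0.14,0,0,0,0,0,1],[0.14,0,0,0,0,0,1]],
  ],
)

```text
time: 2.1
tool_pos: [0.5439, -0.0004, 0.2809]
tcp_rot: [-2.043, 0.332, 2.056]
wrist_force: [-0.8, -1.4, -0.8]
width: 1.002
```

```bash
python3 -c "
from h import *
rep((.545,-.005,.29))"
```

```text
t 2.1 pos [ 5.439e-01 -4.000e-04  2.809e-01] q [-4.600e-02  3.000e-03  1.847e+00 -1.000e-03  1.298e+00  1.845e+00] F [-0.76 -1.37 -0.85] M [ 0.037 -0.018  0.006] w 1.002
yaw of y -108.3 x axis [-6.6e-03 -7.0e-04 -1.0e+00]
tool shift cm [-0.92  0.4  -0.25]
tilt fix rv [-0.      0.006  -0.0028]
```

Request:
arm_command(
  series=[
    [[0.14,0.006,0,0,0.3,-0.2,1],[0.14,0,-0.003,0,0,0,1],[0.14,0,0,0,0,0,1],[0.14,0,0,0,0,0,1],[0,0,0,0,0,0,1]],
  ],
)

```text
time: 2.6
tool_pos: [0.542, -0.007, 0.2781]
tcp_rot: [-1.677, 0.823, 1.685]
wrist_force: [-0.7, -0.1, -0.1]
width: 1.0
```

```bash
python3 - <<'E'
from h import *
rep((.545,-.005,.178))
from workcell import bot
for n in("top","side"):
    p,d=bot.read_camera(n); i=bot.camera_info(n)
    np.savez(f"{n}1.npz",p=p,d=d,K=i["K"],E=i["extrinsics"])
    b=p[90:220,200:360] if n=="top" else p[80:240,150:340]
    cv2.imwrite(f"pics/{n}1.png",cv2.resize(b,None,fx=3.5,fy=3.5,interpolation=cv2.INTER_CUBIC))
E
```

```text
t 2.6 pos [ 0.542  -0.007   0.2781] q [-0.057  0.     1.855 -0.003  1.292  2.42 ] F [-0.72 -0.06 -0.1 ] M [ 0.028 -0.054 -0.025] w 1.0
yaw of y -141.9 x axis [-0.0056 -0.0021 -1.    ]
tool shift cm [10.   -0.42 -0.04]
tilt fix rv [ 0.      0.0018 -0.0058]
```

View pics/side1.png

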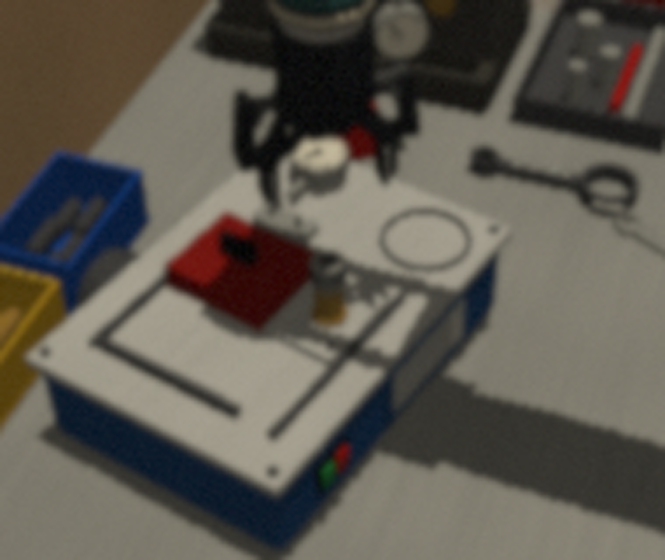

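Request:
arm_command(
  series=[
    [[0,0.002,-0.006,2,-0.4,0,1],[0,0,0,3,0,0,1],[0,0,0,2,0,0,1],[0,0,0,1,0,0,1],[0,0,0,0.5,0,0,1],[0,0,0,0,0,0,1]],
  ],
)

```text
time: 3.3
tool_pos: [0.5463, -0.0055, 0.1921]
tcp_rot: [-1.695, 0.804, 1.687]
wrist_force: [-0.6, 0.6, -0.6]
width: 1.002
```

```bash
python3 -c "
from h import *
rep((.545,-.005,.180))"
```

```text
t 3.3 pos [ 0.5463 -0.0055  0.1921] q [-0.056  0.066  1.949 -0.     1.122  2.404] F [-0.61  0.64 -0.56] M [ 0.007 -0.021  0.062] w 1.002
yaw of y -140.9 x axis [ 4.e-03 -5.e-04 -1.e+00]
tool shift cm [1.21 0.07 0.13]
tilt fix rv [-0.     -0.003   0.0028]
```

Request:
arm_command(
  series=[
    [[0,-0.003,0.003,0.8,0,0.1,1],[0,0,0,0.4,0,0,1],[0,0,0,0,0,0,0.6],[0,0,0,0,0,0,0.5]],
  ],
  newtons=20,
)

```text
time: 3.7
tool_pos: [0.5476, -0.0048, 0.1821]
tcp_rot: [-1.696, 0.803, 1.688]
wrist_force: [-0.3, -0.4, 0.2]
width: 0.691
```

```bash
python3 - <<'E'
from h import *
rep((.545,-.005,.180))
from workcell import bot
for n in("top","side"):
    p,d=bot.read_camera(n)
    b=p[110:210,210:340] if n=="top" else p[110:210,170:300]
    cv2.imwrite(f"pics/{n}2.png",cv2.resize(b,None,fx=5,fy=5,interpolation=cv2.INTER_CUBIC))
E
```

```text
t 3.7 pos [ 0.5476 -0.0048  0.1821] q [-0.054  0.078  1.956 -0.     1.103  2.404] F [-0.25 -0.36  0.21] M [ 0.001 -0.024 -0.028] w 0.691
yaw of y -140.8 x axis [ 4.3e-03 -4.0e-04 -1.0e+00]
tool shift cm [0.21 0.21 0.15]
tilt fix rv [ 0.     -0.003   0.0031]
```

View pics/side2.png

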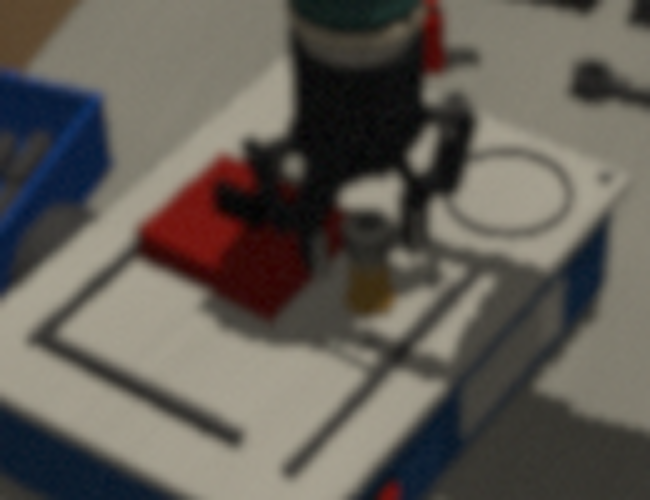

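Request:
arm_command(
  series=[
    [[0,-0.003,0.003,0.1,0.2,0.15,0.45],[0,0,0,0,0,0,0.4],[0,0,0,0,0,0,0.35],[0,0,0,0,0,0,0.3],[0,0,0,0,0,0,0.2]],
  ],
  newtons=25,
)

```text
time: 4.3
tool_pos: [0.5448, -0.0052, 0.1818]
tcp_rot: [-1.693, 0.805, 1.692]
wrist_force: [-1.4, 0.1, 0.5]
width: 0.341
```

```bash
python3 -c "
from h import *
rep((.545,-.005,.180))"
```

```text
t 4.3 pos [ 0.5448 -0.0052  0.1818] q [-0.055  0.075  1.96  -0.     1.106  2.403] F [-1.37  0.06  0.48] M [-0.051  0.065  0.028] w 0.341
yaw of y -140.8 x axis [ 0.e+00 -3.e-04 -1.e+00]
tool shift cm [ 0.18 -0.03  0.  ]
tilt fix rv [-0.     -0.0003 -0.0002]
```

Request:
arm_command(
  series=[
    [[0,0,0,0,0,0,0],[0,0,0,-0.3,0,0,0],[0,0,0,-0.3,0,0,0]],
  ],
)

```text
time: 4.6
tool_pos: [0.5447, -0.0052, 0.1861]
tcp_rot: [-1.692, 0.805, 1.692]
wrist_force: [3.2, -0.9, -7.6]
width: 0.345
```

```bash
python3 -c "
from h import *
rep()"
```

```text
t 4.6 pos [ 0.5447 -0.0052  0.1861] q [-0.055  0.072  1.956 -0.     1.115  2.403] F [ 3.19 -0.95 -7.57] M [-0.059 -0.468  0.045] w 0.345
yaw of y -140.8 x axis [-2.e-04 -3.e-04 -1.e+00]
```

Request:
arm_command(
  series=[
    [[0,0,0,-0.3,0,0,0],[0,0,0,-0.3,0,0,0],[0,0,0,0,0,0,0]],
  ],
)

```text
time: 4.9
tool_pos: [0.5448, -0.0052, 0.1909]
tcp_rot: [-1.692, 0.805, 1.693]
wrist_force: [2.4, -0.0, -6.1]
width: 0.345
```

Request:
arm_command(
  series=[
    [[0,0,0,-0.15,0,0,0],[0,0,0,0,0,0,0]],
  ],
)

```text
time: 5.1
tool_pos: [0.5448, -0.0052, 0.1922]
tcp_rot: [-1.692, 0.805, 1.693]
wrist_force: [3.3, -1.2, -6.6]
width: 0.346
```

Request:
arm_command(
  series=[
    [[0,0,0,-0.12,0,0,0],[0,0,0,0,0,0,0]],
  ],
)

```text
time: 5.3
tool_pos: [0.5447, -0.0052, 0.1932]
tcp_rot: [-1.692, 0.805, 1.693]
wrist_force: [2.8, -0.6, -7.8]
width: 0.345
```

Request:
arm_command(
  series=[
    [[0,0,0,-0.12,0,0,0],[0,0,0,0,0,0,0]],
  ],
)

```text
time: 5.5
tool_pos: [0.5448, -0.0052, 0.1944]
tcp_rot: [-1.692, 0.805, 1.693]
wrist_force: [2.9, -0.4, -8.2]
width: 0.343
```

Request:
arm_command(
  series=[
    [[0,0,0,-0.1,0,0,0],[0,0,0,0,0,0,0]],
  ],
)

```text
time: 5.7
tool_pos: [0.5447, -0.0052, 0.1946]
tcp_rot: [-1.692, 0.805, 1.693]
wrist_force: [4.6, -0.9, -10.0]
width: 0.343
```

Request:
arm_command(
  series=[
    [[0,0,0,-0.1,0,0,0],[0,0,0,0,0,0,0]],
  ],
)

```text
time: 5.9
tool_pos: [0.5447, -0.0052, 0.1946]
tcp_rot: [-1.691, 0.805, 1.693]
wrist_force: [4.2, -1.5, -9.1]
width: 0.341
```

Request:
arm_command(
  series=[
    [[0,0,0,-0.1,0,0,0],[-0.05,0,0,-0.12,0,0,0]],
  ],
)

```text
time: 6.1
tool_pos: [0.5446, -0.0052, 0.1952]
tcp_rot: [-1.725, 0.768, 1.728]
wrist_force: [7.5, -0.1, -15.0]
width: 0.342
```

Request:
arm_command(
  series=[
    [[-0.1,0,0,-0.12,0,0,0],[-0.1,0,0,-0.12,0,0,0]],
  ],
)

```text
time: 6.3
tool_pos: [0.5445, -0.0053, 0.1955]
tcp_rot: [-1.859, 0.607, 1.863]
wrist_force: [6.5, -1.0, -13.3]
width: 0.341
```

```bash
python3 -c "
from h import *
rep()"
```

```text
t 6.3 pos [ 0.5445 -0.0053  0.1955] q [-0.055  0.064  1.945 -0.     1.135  2.146] F [  6.54  -1.03 -13.3 ] M [-0.156 -0.938 -0.125] w 0.341
yaw of y -126.1 x axis [-2.2e-03 -2.0e-04 -1.0e+00]
```

Request:
arm_command(
  series=[
    [[-0.13,0,0,-0.1,-0.03,-0.04,0],[-0.13,0,0,-0.1,-0.02,-0.04,0],[-0.13,0,0,-0.1,-0.02,-0.04,0]],
  ],
)

```text
time: 6.6
tool_pos: [0.5444, -0.0057, 0.196]
tcp_rot: [-2.096, 0.239, 2.11]
wrist_force: [4.4, -2.2, -11.7]
width: 0.345
```

```bash
python3 -c "
from h import *
rep()"
```

```text
t 6.6 pos [ 0.5444 -0.0057  0.196 ] q [-5.600e-02  6.600e-02  1.942e+00 -1.000e-03  1.140e+00  1.740e+00] F [  4.44  -2.21 -11.68] M [-0.139 -0.674 -0.065] w 0.345
yaw of y -102.9 x axis [-6.4e-03 -6.0e-04 -1.0e+00]
```

Request:
arm_command(
  series=[
    [[-0.13,0.004,-0.001,-0.11,0.01,-0.05,0],[-0.13,0.003,0,-0.11,0.01,-0.05,0],[-0.13,0.003,0,-0.11,0.01,-0.05,0]],
  ],
)

```text
time: 6.9
tool_pos: [0.5444, -0.0061, 0.1969]
tcp_rot: [2.126, 0.194, -2.127]
wrist_force: [4.1, -0.2, -11.8]
width: 0.342
```

```bash
python3 -c "
from h import *
rep((.5447,-.0052,.2))"
```

```text
t 6.9 pos [ 0.5444 -0.0061  0.1969] q [-0.057  0.061  1.945  0.     1.135  1.332] F [  4.05  -0.2  -11.79] M [-0.133 -0.688 -0.069] w 0.342
yaw of y -79.6 x axis [-3.e-04  4.e-04 -1.e+00]
tool shift cm [-0.31 -0.08 -0.05]
tilt fix rv [0.     0.0002 0.0005]
```

Request:
arm_command(
  series=[
    [[-0.13,0,0,-0.11,-0.01,-0.05,0],[-0.13,0.002,0,-0.11,0,-0.05,0],[-0.13,0.002,0,-0.11,0.01,-0.04,0]],
  ],
)

```text
time: 7.2
tool_pos: [0.5445, -0.0064, 0.1976]
tcp_rot: [1.888, 0.572, -1.887]
wrist_force: [5.8, -0.5, -12.4]
width: 0.34
```

```bash
python3 -c "
from h import *
rep((.5447,-.0052,.2))"
```

```text
t 7.2 pos [ 0.5445 -0.0064  0.1976] q [-5.800e-02  6.000e-02  1.945e+00  1.000e-03  1.136e+00  9.250e-01] F [  5.79  -0.47 -12.39] M [-0.186 -0.81  -0.086] w 0.34
yaw of y -56.3 x axis [ 2.e-04  8.e-04 -1.e+00]
tool shift cm [-0.24 -0.09 -0.08]
tilt fix rv [-0.     -0.0006  0.0006]
```

Request:
arm_command(
  series=[
    [[-0.13,0,0,-0.11,0.02,-0.05,0],[-0.13,0.002,0,-0.11,0.02,-0.05,0],[-0.13,0.002,0,-0.11,0.03,-0.04,0]],
  ],
)

```text
time: 7.5
tool_pos: [0.5448, -0.0067, 0.1984]
tcp_rot: [1.622, 0.881, -1.62]
wrist_force: [4.1, -1.4, -11.9]
width: 0.34
```

```bash
python3 -c "
from h import *
rep((.5447,-.0052,.2))"
```

```text
t 7.5 pos [ 0.5448 -0.0067  0.1984] q [-0.06   0.061  1.943  0.003  1.139  0.516] F [  4.13  -1.39 -11.86] M [-0.194 -0.729 -0.065] w 0.34
yaw of y -33.1 x axis [-6.0e-04  2.9e-03 -1.0e+00]
tool shift cm [-0.16 -0.09 -0.12]
tilt fix rv [ 0.     -0.0021  0.002 ]
```

Request:
arm_command(
  series=[
    [[-0.13,-0.002,0.002,-0.1,0.01,-0.06,0],[-0.13,0,0.001,-0.1,0.01,-0.06,0],[-0.13,0,0,-0.1,0.02,-0.05,0]],
  ],
)

```text
time: 7.8
tool_pos: [0.5451, -0.0068, 0.1991]
tcp_rot: [1.332, 1.122, -1.336]
wrist_force: [6.2, -1.7, -12.6]
width: 0.342
```

```bash
python3 -c "
from h import *
rep((.5447,-.0052,.2))"
```

```text
t 7.8 pos [ 0.5451 -0.0068  0.1991] q [-0.056  0.061  1.941 -0.003  1.14   0.116] F [  6.25  -1.73 -12.6 ] M [-0.326 -0.819 -0.068] w 0.342
yaw of y -9.8 x axis [-0.0011 -0.0029 -1.    ]
tool shift cm [-0.09 -0.07 -0.15]
tilt fix rv [0.     0.003  0.0006]
```

Request:
arm_command(
  series=[
    [[-0.13,0.003,0,-0.1,0.03,-0.05,0],[-0.13,0,0,-0.1,0.03,-0.05,0],[-0.13,0,0,-0.1,0.03,-0.05,0]],
  ],
)

```text
time: 8.1
tool_pos: [0.5455, -0.0068, 0.1999]
tcp_rot: [1.032, 1.312, -1.037]
wrist_force: [5.9, -2.4, -12.5]
width: 0.34
```

```bash
python3 -c "
from h import *
rep((.5447,-.0052,.2))"
```

```text
t 8.1 pos [ 0.5455 -0.0068  0.1999] q [-0.057  0.062  1.939 -0.003  1.143 -0.29 ] F [  5.87  -2.44 -12.53] M [-0.337 -0.861 -0.072] w 0.34
yaw of y 13.5 x axis [-0.0026 -0.0023 -1.    ]
tool shift cm [-0.01 -0.04 -0.17]
tilt fix rv [0.     0.0016 0.0031]
```

Request:
arm_command(
  series=[
    [[-0.13,0.002,0.003,-0.09,0.02,-0.03,0],[-0.13,0,0,-0.09,0.02,-0.03,0],[-0.13,0,0,-0.09,0.02,-0.03,0]],
  ],
)

```text
time: 8.4
tool_pos: [0.5458, -0.0067, 0.2007]
tcp_rot: [0.725, 1.446, -0.726]
wrist_force: [5.1, -1.9, -12.3]
width: 0.342
```

```bash
python3 -c "
from h import *
rep((.5447,-.0052,.2))"
```

```text
t 8.4 pos [ 0.5458 -0.0067  0.2007] q [-5.700e-02  6.100e-02  1.939e+00 -1.000e-03  1.143e+00 -6.980e-01] F [  5.07  -1.85 -12.31] M [-0.195 -0.946 -0.094] w 0.342
yaw of y 36.7 x axis [-5.e-04 -8.e-04 -1.e+00]
tool shift cm [ 0.06 -0.   -0.19]
tilt fix rv [0.     0.0003 0.0009]
```

Request:
arm_command(
  series=[
    [[-0.13,0,0.001,-0.08,0.02,-0.04,0],[-0.13,0,0,-0.08,0.02,-0.04,0]],
  ],
)

```text
time: 8.6
tool_pos: [0.546, -0.0065, 0.2012]
tcp_rot: [0.515, 1.507, -0.517]
wrist_force: [6.3, -0.6, -12.3]
width: 0.343
```

```bash
python3 -c "
from h import *
rep((.5447,-.0052,.2))"
```

```text
t 8.6 pos [ 0.546  -0.0065  0.2012] q [-5.700e-02  6.000e-02  1.939e+00 -1.000e-03  1.142e+00 -9.680e-01] F [  6.35  -0.56 -12.29] M [-0.216 -0.995 -0.1  ] w 0.343
yaw of y 52.2 x axis [ 0.001  -0.0012 -1.    ]
tool shift cm [ 0.11  0.02 -0.18]
tilt fix rv [0.     0.0015 0.0004]
```

Request:
arm_command(
  series=[
    [[-0.08,0.001,0,-0.07,0.03,-0.02,0],[-0.08,0,0,-0.07,0.03,-0.02,0]],
  ],
)

```text
time: 8.8
tool_pos: [0.5461, -0.0063, 0.2014]
tcp_rot: [0.384, 1.536, -0.387]
wrist_force: [5.5, -2.0, -12.2]
width: 0.342
```

```bash
python3 -c "
from h import *
rep((.5447,-.0052,.2))"
```

```text
t 8.8 pos [ 0.5461 -0.0063  0.2014] q [-0.056  0.06   1.938 -0.002  1.144 -1.135] F [  5.47  -1.95 -12.15] M [-0.161 -0.842 -0.053] w 0.342
yaw of y 61.8 x axis [ 0.     -0.0016 -1.    ]
tool shift cm [ 0.14  0.03 -0.18]
tilt fix rv [-0.      0.0008  0.0014]
```

Request:
arm_command(
  series=[
    [[-0.08,0.001,0,-0.07,0.03,-0.02,0],[-0.06,0,0,-0.07,0.03,-0.02,0]],
  ],
)

```text
time: 9.0
tool_pos: [0.5461, -0.0062, 0.2017]
tcp_rot: [0.27, 1.554, -0.273]
wrist_force: [5.9, -1.7, -11.9]
width: 0.34
```

```bash
python3 -c "
from h import *
rep((.5447,-.0052,.2))"
```

```text
t 9.0 pos [ 0.5461 -0.0062  0.2017] q [-0.056  0.061  1.937 -0.002  1.145 -1.28 ] F [  5.94  -1.71 -11.94] M [-0.226 -0.925 -0.048] w 0.34
yaw of y 70.2 x axis [-8.e-04 -2.e-03 -1.e+00]
tool shift cm [ 0.17  0.04 -0.17]
tilt fix rv [-0.     -0.0001  0.0022]
```

Request:
arm_command(
  series=[
    [[-0.06,0,0.002,-0.07,0.03,-0.02,0],[-0.06,0,0,-0.07,0.03,-0.02,0]],
  ],
)

```text
time: 9.2
tool_pos: [0.5462, -0.0061, 0.2019]
tcp_rot: [0.173, 1.564, -0.174]
wrist_force: [5.9, -1.5, -11.8]
width: 0.343
```

```bash
python3 -c "
from h import *
rep((.5447,-.0052,.2))"
```

```text
t 9.2 pos [ 0.5462 -0.0061  0.2019] q [-5.600e-02  6.000e-02  1.937e+00 -1.000e-03  1.145e+00 -1.406e+00] F [  5.89  -1.49 -11.77] M [-0.194 -0.9   -0.073] w 0.343
yaw of y 77.3 x axis [ 1.e-04 -1.e-03 -1.e+00]
tool shift cm [ 0.19  0.06 -0.17]
tilt fix rv [0.     0.0003 0.0009]
```

Request:
arm_command(
  series=[
    [[-0.06,0,0.001,-0.06,0.03,-0.02,0],[-0.06,0,0,-0.06,0.03,-0.02,0]],
  ],
)

```text
time: 9.4
tool_pos: [0.5462, -0.006, 0.2022]
tcp_rot: [0.075, 1.569, -0.076]
wrist_force: [5.9, -2.0, -11.8]
width: 0.34
```

```bash
python3 -c "
from h import *
rep((.5447,-.0052,.2))"
```

```text
t 9.4 pos [ 0.5462 -0.006   0.2022] q [-5.600e-02  5.900e-02  1.937e+00 -1.000e-03  1.144e+00 -1.530e+00] F [  5.94  -2.   -11.81] M [-0.188 -0.891 -0.087] w 0.34
yaw of y 84.5 x axis [ 8.e-04 -8.e-04 -1.e+00]
tool shift cm [ 0.21  0.06 -0.16]
tilt fix rv [0.     0.0009 0.0007]
```

Request:
arm_command(
  series=[
    [[-0.06,0,0.001,-0.06,0.03,-0.02,0],[-0.06,0,0,-0.06,0.03,-0.02,0]],
  ],
)

```text
time: 9.6
tool_pos: [0.5462, -0.0059, 0.2024]
tcp_rot: [-0.023, 1.569, 0.022]
wrist_force: [5.8, -0.7, -11.5]
width: 0.339
```

```bash
python3 -c "
from h import *
rep((.5447,-.0052,.2))
from workcell import bot
for n in("top","side"):
    p,d=bot.read_camera(n)
    b=p[110:210,210:340] if n=='top' else p[110:210,170:300]
    cv2.imwrite(f'pics/{n}3.png',cv2.resize(b,None,fx=5,fy=5,interpolation=cv2.INTER_CUBIC))
"
```

```text
t 9.6 pos [ 0.5462 -0.0059  0.2024] q [-5.600e-02  5.900e-02  1.937e+00 -1.000e-03  1.144e+00 -1.655e+00] F [  5.84  -0.69 -11.47] M [-0.098 -0.955 -0.068] w 0.339
yaw of y 91.6 x axis [ 1.5e-03 -6.0e-04 -1.0e+00]
tool shift cm [ 0.24  0.07 -0.15]
tilt fix rv [0.     0.0015 0.0006]Traceback (most recent call last):
  File "<string>", line 5, in <module>
    for n in(top,side):
             ^^^
NameError: name 'top' is not defined
```

Request:
arm_command(
  series=[
    [[-0.06,0.001,0.001,-0.06,0.02,0,0],[-0.06,0,0,-0.06,0.02,0,0]],
  ],
)

```text
time: 9.8
tool_pos: [0.5462, -0.0057, 0.2026]
tcp_rot: [-0.12, 1.567, 0.12]
wrist_force: [5.3, -1.1, -11.6]
width: 0.343
```

```bash
python3 -c "
from h import *
rep((.5447,-.0052,.2))"
```

```text
t 9.8 pos [ 0.5462 -0.0057  0.2026] q [-0.056  0.059  1.936  0.     1.146 -1.78 ] F [  5.28  -1.11 -11.57] M [-0.125 -0.81  -0.107] w 0.343
yaw of y 98.8 x axis [ 3.e-04  1.e-04 -1.e+00]
tool shift cm [ 0.26  0.08 -0.14]
tilt fix rv [ 0.      0.0003 -0.    ]
```

Request:
arm_command(
  series=[
    [[-0.06,0,0,-0.06,0.01,0.02,0],[-0.06,0,0,-0.06,0.01,0.02,0]],
  ],
)

```text
time: 10.0
tool_pos: [0.5462, -0.0056, 0.2027]
tcp_rot: [-0.218, 1.561, 0.218]
wrist_force: [4.3, -0.8, -10.3]
width: 0.344
```

```bash
python3 - <<'E'
from h import *
rep((.5447,-.0052,.2))
from workcell import bot
p,d=bot.read_camera("side"); i=bot.camera_info("side")
np.savez("side3.npz",p=p,d=d,K=i["K"],E=i["extrinsics"])
b=p[120:200,190:290]
cv2.imwrite('pics/side3.png',cv2.resize(b,None,fx=7,fy=7,interpolation=cv2.INTER_CUBIC))
E
```

```text
t 10.0 pos [ 0.5462 -0.0056  0.2027] q [-0.056  0.06   1.936 -0.     1.147 -1.904] F [  4.28  -0.81 -10.34] M [-0.139 -0.745 -0.117] w 0.344
yaw of y 105.9 x axis [-9.e-04 -0.e+00 -1.e+00]
tool shift cm [ 0.27  0.08 -0.13]
tilt fix rv [ 0.     -0.0009 -0.0002]
```

View pics/side3.png

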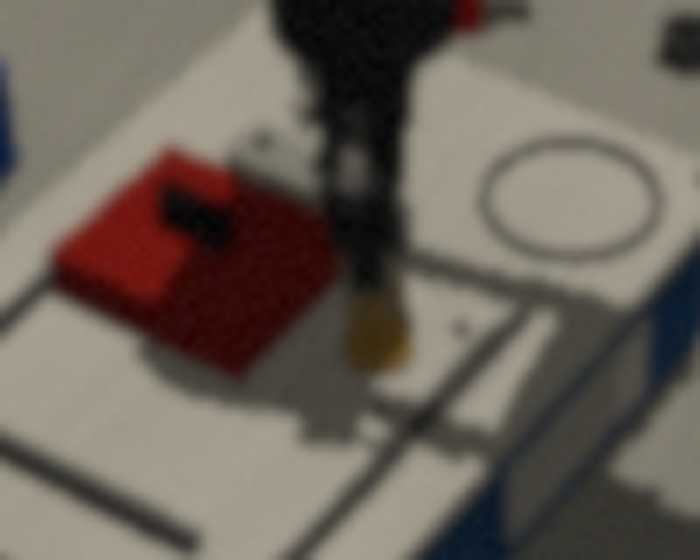

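Request:
arm_command(
  series=[
    [[-0.06,0,0,-0.04,0,0.01,0],[-0.06,0,0,-0.04,0,0.01,0]],
  ],
)

```text
time: 10.25
tool_pos: [0.5462, -0.0055, 0.2028]
tcp_rot: [-0.314, 1.549, 0.315]
wrist_force: [5.4, -0.7, -10.3]
width: 0.343
```

```bash
python3 -c "
from h import *
rep((.5447,-.0052,.2))"
```

```text
t 10.25 pos [ 0.5462 -0.0055  0.2028] q [-0.056  0.06   1.935  0.     1.148 -2.028] F [  5.36  -0.67 -10.26] M [-0.082 -0.691 -0.052] w 0.343
yaw of y 113.0 x axis [-1.7e-03  2.0e-04 -1.0e+00]
tool shift cm [ 0.28  0.09 -0.12]
tilt fix rv [-0.     -0.0015 -0.0008]
```

Request:
arm_command(
  series=[
    [[0,0,0,-0.05,0.01,0,0],[-0.06,-0.001,0,-0.06,0.01,0.01,0],[-0.06,0,0,-0.06,0.01,0.01,0]],
  ],
  newtons=40,
)

```text
time: 10.55
tool_pos: [0.5461, -0.0054, 0.2033]
tcp_rot: [-0.407, 1.533, 0.408]
wrist_force: [6.3, -0.8, -13.4]
width: 0.336
```

```bash
python3 -c "
from h import *
rep((.5447,-.0052,.2))"
```

```text
t 10.55 pos [ 0.5461 -0.0054  0.2033] q [-0.056  0.059  1.935  0.     1.149 -2.147] F [  6.27  -0.84 -13.45] M [-0.157 -0.86  -0.171] w 0.336
yaw of y 119.8 x axis [-1.1e-03  2.0e-04 -1.0e+00]
tool shift cm [ 0.33  0.09 -0.11]
tilt fix rv [-0.     -0.0009 -0.0007]
```

Request:
arm_command(
  series=[
    [[-0.05,0,0,-0.05,0,0.01,0]],
  ],
)

```text
time: 10.65
tool_pos: [0.5461, -0.0054, 0.2033]
tcp_rot: [-0.446, 1.526, 0.447]
wrist_force: [5.9, -0.4, -11.4]
width: 0.339
```

```bash
python3 -c "
from h import *
rep((.5447,-.0052,.2))"
```

```text
t 10.65 pos [ 0.5461 -0.0054  0.2033] q [-0.056  0.059  1.935  0.     1.149 -2.197] F [  5.91  -0.43 -11.39] M [-0.133 -0.808 -0.316] w 0.339
yaw of y 122.7 x axis [-1.5e-03  3.0e-04 -1.0e+00]
tool shift cm [ 0.33  0.09 -0.11]
tilt fix rv [ 0.     -0.0011 -0.0011]
```

Request:
arm_command(
  series=[
    [[0,0,0,0,0,0,0],[0,0,0,0,0,0,0]],
  ],
)

```text
time: 10.85
tool_pos: [0.5461, -0.0054, 0.2032]
tcp_rot: [-0.443, 1.526, 0.445]
wrist_force: [4.0, -0.9, -10.2]
width: 0.339
```

```bash
python3 -c "
from h import *
rep((.5447,-.0052,.2))"
```

```text
t 10.85 pos [ 0.5461 -0.0054  0.2032] q [-0.056  0.06   1.935  0.     1.149 -2.193] F [  4.01  -0.95 -10.21] M [-0.072 -0.728 -0.07 ] w 0.339
yaw of y 122.5 x axis [-1.5e-03  5.0e-04 -1.0e+00]
tool shift cm [ 0.32  0.09 -0.11]
tilt fix rv [-0.     -0.001  -0.0012]
```

Request:
arm_command(
  series=[
    [[0,0,0,0,0,0,0.45],[0,0,0,0,0,0,0.6],[0,0,0,0,0,0,0.8],[0,0,0,0,0,0,1],[0,0,0,-1,0,0,1],[0,0,0,-3,0,0,1],[0,0,0,-4,0,0,1],[0,0,0,-1,0,0,1]],
  ],
)

```text
time: 11.65
tool_pos: [0.5451, -0.005, 0.302]
tcp_rot: [-0.441, 1.528, 0.443]
wrist_force: [0.8, 0.9, 0.1]
width: 0.999
```

```bash
python3 - <<'E'
from h import *
rep()
from workcell import bot
o=np.array([.603,-.0307])
for n in("top","side"):
    p,d=bot.read_camera(n); i=bot.camera_info(n)
    np.savez(n+"4.npz",p=p,d=d,K=i["K"],E=i["extrinsics"])
    b=p[110:210,210:340] if n=='top' else p[110:210,170:300]
    cv2.imwrite(f'pics/{n}4.png',cv2.resize(b,None,fx=5,fy=5,interpolation=cv2.INTER_CUBIC))
    for m in (n+"0",n+"4"):
        p,d,K,E,w=load(m)
        k=(np.hypot(w[...,0]-.545,w[...,1]+.005)<.02)&(w[...,2]>.16)&(w[...,2]<.24)
        z=w[k][:,2]; print(m,k.sum(),np.round(np.percentile(z,[10,50,80,90,95,99]),4))
E
```

```text
t 11.65 pos [ 0.5451 -0.005   0.302 ] q [-5.500e-02 -8.000e-03  1.819e+00  1.000e-03  1.333e+00 -2.190e+00] F [0.78 0.9  0.12] M [ 0.028 -0.03   0.037] w 0.999
yaw of y 122.3 x axis [-2.9e-03  9.0e-04 -1.0e+00]
top0 104 [0.1835 0.1919 0.1935 0.1948 0.1953 0.1967]
top4 113 [0.176  0.2102 0.2132 0.214  0.2147 0.2168]
side0 132 [0.1671 0.1901 0.1954 0.1963 0.1969 0.1985]
side4 161 [0.1679 0.2029 0.2136 0.2146 0.2152 0.2164]
```

View pics/side4.png

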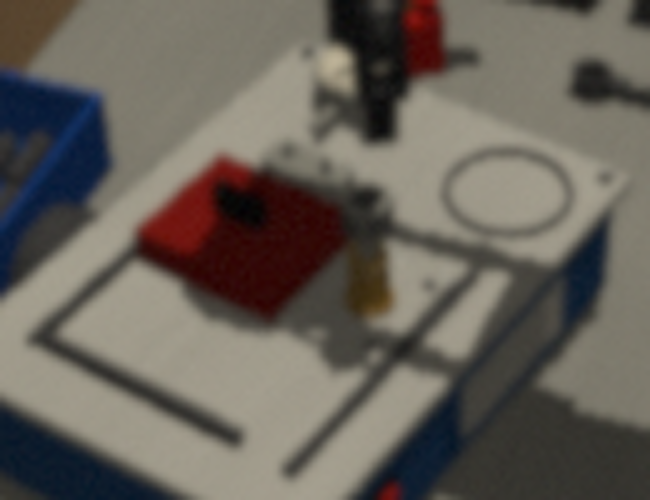

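```bash
python3 - <<'E'
from h import *
for n in("top","side"):
    for m in (n+"0",n+"4"):
        p,d,K,E,w=load(m)
        zt=.193 if m[-1]=="0" else .213
        c0=np.array([.545,-.005]) if n=="top" else np.array([.546,-.002])
        k=(np.hypot(w[...,0]-c0[0],w[...,1]-c0[1])<.012)&(abs(w[...,2]-zt)<.006)
        print(m,k.sum(),np.round(w[k].mean(0),4),np.median(w[k][:,2]),w[k][:,2].std())
E
```

```text
top0 52 [ 0.545  -0.0052  0.1924] 0.1923064376559268 0.00212468383288807
top4 56 [ 0.5448 -0.0052  0.2119] 0.21206744473434536 0.0023574262208995163
side0 44 [ 5.461e-01 -4.000e-04  1.951e-01] 0.1954781760152141 0.0021872470622882542
side4 40 [ 5.452e-01 -3.000e-04  2.138e-01] 0.21407487409224735 0.0018106634167246076
```

Request:
arm_command(
  series=[
    [[0.14,-0.002,-0.002,0,0,0,1],[0.14,0,0,0,0,0,1],[0.14,0,0,0,0,0,1],[0.14,0,0,0,0,0,1],[0,0,0,2,0,0,1],[0,0,0,3,0,0,1],[0,0,0,2.5,0,0,1],[0,0,0,1,0,0,1],[0,0,0,0,0,0,1]],
  ],
)

```text
time: 12.65
tool_pos: [0.5364, -0.0045, 0.1998]
tcp_rot: [0.017, 1.591, -0.015]
wrist_force: [-0.6, -0.5, 1.6]
width: 1.001
```

```bash
python3 -c "
from h import *
rep((.5449,-.0052,.202))"
```

```text
t 12.65 pos [ 0.5364 -0.0045  0.1998] q [-0.055  0.055  1.946 -0.     1.16  -1.605] F [-0.65 -0.49  1.58] M [0.012 0.055 0.006] w 1.001
yaw of y 88.8 x axis [-0.0198  0.0011 -0.9998]
tool shift cm [-0.23 -0.05  0.85]
tilt fix rv [-0.     -0.0199 -0.0007]
```

Request:
arm_command(
  series=[
    [[0,-0.02,-0.001,-0.2,-0.05,0.6,1],[0,0,0,0,0,0.2,1],[0,0,0,0,0,0,1]],
  ],
)

```text
time: 12.95
tool_pos: [0.5459, -0.0053, 0.2034]
tcp_rot: [0.016, 1.567, -0.016]
wrist_force: [0.2, 0.5, -0.2]
width: 1.002
```

```bash
python3 -c "
from h import *
rep((.5449,-.0052,.202))"
```

```text
t 12.95 pos [ 0.5459 -0.0053  0.2034] q [-0.055  0.056  1.938 -0.     1.144 -1.605] F [ 0.21  0.45 -0.25] M [ 0.006 -0.02  -0.055] w 1.002
yaw of y 88.8 x axis [ 3.5e-03 -5.0e-04 -1.0e+00]
tool shift cm [ 0.14  0.   -0.1 ]
tilt fix rv [0.     0.0035 0.0004]
```

Request:
arm_command(
  series=[
    [[0,0.003,0,0.1,0,-0.1,0.7],[0,0,0,0,0,0,0.5],[0,0,0,0,0,0,0.42],[0,0,0,0,0,0,0.36],[0,0,0,0,0,0,0.3],[0,0,0,0,0,0,0.2],[0,0,0,0,0,0,0.2]],
  ],
  newtons=40,
)

```text
time: 13.65
tool_pos: [0.547, -0.0055, 0.206]
tcp_rot: [0.015, 1.564, -0.017]
wrist_force: [-0.0, -0.3, 0.0]
width: 0.335
```

```bash
python3 -c "
from h import *
rep((.5449,-.0052,.202))"
```

```text
t 13.65 pos [ 0.547  -0.0055  0.206 ] q [-5.500e-02  5.400e-02  1.936e+00 -1.000e-03  1.146e+00 -1.605e+00] F [-0.03 -0.33  0.02] M [-0.001 -0.028 -0.033] w 0.335
yaw of y 88.8 x axis [ 6.4e-03 -9.0e-04 -1.0e+00]
tool shift cm [ 0.39  0.03 -0.21]
tilt fix rv [0.     0.0065 0.0008]
```

Request:
arm_command(
  series=[
    [[-0.03,0,0,-0.03,0,0,0.2]],
  ],
)

```text
time: 13.75
tool_pos: [0.5469, -0.0055, 0.206]
tcp_rot: [-0.009, 1.564, 0.008]
wrist_force: [-0.2, 0.5, -2.3]
width: 0.341
```

```bash
python3 -c "
from h import *
rep((.5449,-.0052,.202))"
```

```text
t 13.75 pos [ 0.5469 -0.0055  0.206 ] q [-0.055  0.054  1.935 -0.     1.146 -1.636] F [-0.22  0.5  -2.27] M [-0.028 -0.099 -0.344] w 0.341
yaw of y 90.6 x axis [ 6.4e-03 -8.0e-04 -1.0e+00]
tool shift cm [ 0.4   0.03 -0.21]
tilt fix rv [0.     0.0064 0.0008]
```

Request:
arm_command(
  series=[
    [[0,0,0,0,0,0,0.34],[0,0,0,0,0,0,0.5],[0,0,0,0,0,0,0.8],[0,0,0,0,0,0,1],[0,0.004,0,-2,0,0,1],[0,0.002,0,-3,0,0,1],[0,0,0,-1,0,0,1],[0,0,0,0,0,0,1]],
  ],
)

```text
time: 14.55
tool_pos: [0.5455, -0.0051, 0.2657]
tcp_rot: [-0.01, 1.575, 0.01]
wrist_force: [0.2, -0.6, -0.2]
width: 1.0
```

```bash
python3 - <<'E'
from h import *
rep((.6399,-.0295,.26))
from workcell import bot
p,d=bot.read_camera("top"); i=bot.camera_info("top")
np.savez("top5.npz",p=p,d=d,K=i["K"],E=i["extrinsics"])
p,d,K,E,w=load("top5")
k=(np.hypot(w[...,0]-.545,w[...,1]+.005)<.012)&(abs(w[...,2]-.213)<.006)
print(k.sum(),w[k].mean(0))
E
```

```text
t 14.55 pos [ 0.5455 -0.0051  0.2657] q [-5.500e-02  1.400e-02  1.864e+00 -1.000e-03  1.268e+00 -1.638e+00] F [ 0.17 -0.64 -0.24] M [ 0.015 -0.053 -0.023] w 1.0
yaw of y 90.7 x axis [-4.1e-03 -4.0e-04 -1.0e+00]
tool shift cm [ 0.53 -2.55  9.41]
tilt fix rv [ 0.     -0.0041  0.0004]
51 [ 0.54389512 -0.00458574  0.21128061]
```

Request:
arm_command(
  series=[
    [[0,-0.004,0,0,-0.8,3,1],[0,0,0,0,-0.8,3,1],[0,0,0,0,-0.7,2.5,1],[0.12,0,0,0,0,0,1],[0.12,0,0,0,0,0,1],[0,0,0,0,0,0,1]],
  ],
)

```text
time: 15.2
tool_pos: [0.6294, -0.0275, 0.2538]
tcp_rot: [0.184, 1.576, -0.185]
wrist_force: [-0.2, -0.6, -0.2]
width: 0.999
```

```bash
python3 - <<'E'
from h import *
rep((.6399,-.0295,.171))
E
```

```text
t 15.2 pos [ 0.6294 -0.0275  0.2538] q [-0.083  0.188  1.696 -0.     1.272 -1.419] F [-0.19 -0.64 -0.22] M [ 0.04  -0.002  0.013] w 0.999
yaw of y 76.5 x axis [-1.330e-02  8.000e-04 -9.999e-01]
tool shift cm [8.27 0.07 1.18]
tilt fix rv [-0.     -0.0131  0.0024]
```

Request:
arm_command(
  series=[
    [[0,-0.013,0.002,1,0.05,1,1],[0,0,0,2,0,0,1],[0,0,0,2,0,0,1],[0,0,0,1,0,0,0.7],[0,0,0,0,0,0,0.6]],
  ],
)

```text
time: 15.7
tool_pos: [0.6387, -0.0294, 0.1859]
tcp_rot: [0.175, 1.565, -0.176]
wrist_force: [-0.1, 0.7, -0.3]
width: 0.691
```

```bash
python3 - <<'E'
from h import *
rep((.6399,-.0295,.171))
E
```

```text
t 15.7 pos [ 0.6387 -0.0294  0.1859] q [-0.085  0.247  1.753 -0.     1.144 -1.432] F [-0.12  0.65 -0.31] M [-0.018 -0.036 -0.002] w 0.691
yaw of y 77.2 x axis [-1.7e-03 -3.0e-04 -1.0e+00]
tool shift cm [1.49 0.02 0.12]
tilt fix rv [-0.     -0.0016  0.0007]
```

Request:
arm_command(
  series=[
    [[0.012,-0.002,0,0.7,0,0.1,0.5],[0,0,0,0.5,0,0,0.4],[0,0,0,0,0,0,0.4]],
  ],
  newtons=30,
)

```text
time: 16.0
tool_pos: [0.6403, -0.0296, 0.1736]
tcp_rot: [0.184, 1.561, -0.185]
wrist_force: [-0.0, 0.1, -1.2]
width: 0.402
```

```bash
python3 - <<'E'
from h import *
rep((.6399,-.0295,.171))
from workcell import bot
p,d=bot.read_camera("side")
b=p[110:210,170:300]
cv2.imwrite('pics/side6.png',cv2.resize(b,None,fx=5,fy=5,interpolation=cv2.INTER_CUBIC))
E
```

```text
t 16.0 pos [ 0.6403 -0.0296  0.1736] q [-8.500e-02  2.580e-01  1.763e+00 -1.000e-03  1.119e+00 -1.421e+00] F [-0.04  0.11 -1.15] M [-0.002 -0.008  0.001] w 0.402
yaw of y 76.6 x axis [ 1.7e-03 -9.0e-04 -1.0e+00]
tool shift cm [ 0.26  0.   -0.05]
tilt fix rv [-0.      0.0019  0.0005]
```

View pics/side6.png

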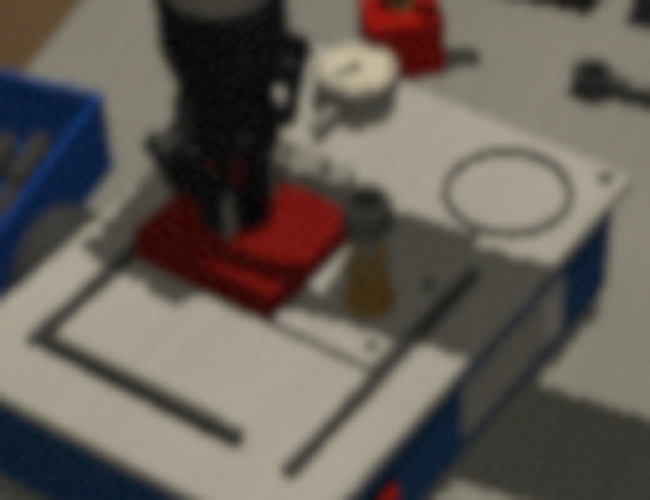

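Fingers straddle the rib at about (225,205), and the knob is still up at (368,215). I'll close on the rib.

Request:
arm_command(
  series=[
    [[0,0.002,0,0.05,0,-0.03,0.25],[0,0,0,0,0,0,0.15],[0,0,0,0,0,0,0.05],[0,0,0,0,0,0,0],[0,0,0,0,0,0,0]],
  ],
  newtons=30,
)

```text
time: 16.55
tool_pos: [0.6411, -0.0293, 0.175]
tcp_rot: [0.185, 1.56, -0.184]
wrist_force: [0.1, 0.8, -1.6]
width: 0.131
```

```bash
python3 - <<'E'
from h import *
s,R=rep((.6403+.0202,-.0296+.0826,.1736))
E
```

```text
t 16.55 pos [ 0.6411 -0.0293  0.175 ] q [-0.085  0.258  1.761  0.     1.121 -1.421] F [ 0.06  0.79 -1.6 ] M [ 0.066  0.018 -0.147] w 0.131
yaw of y 76.5 x axis [ 0.0029  0.     -1.    ]
tool shift cm [ 0.15  8.45 -0.03]
tilt fix rv [-0.      0.0028 -0.0007]
```

Request:
arm_command(
  series=[
    [[0,0.001,0,0,0.4,0,0],[0,0,0,0,0.7,0,0],[0,0,0,0,0.7,0,0]],
  ],
)

```text
time: 16.85
tool_pos: [0.6449, -0.0137, 0.175]
tcp_rot: [0.183, 1.562, -0.188]
wrist_force: [-1.2, -2.4, -1.1]
width: 0.131
```

```bash
python3 - <<'E'
from h import *
s,R=rep((.6411+.0202,-.0293+.0826,.175))
E
```

```text
t 16.85 pos [ 0.6449 -0.0137  0.175 ] q [-0.058  0.265  1.752 -0.004  1.124 -1.391] F [-1.2  -2.45 -1.12] M [-0.388  0.123 -0.071] w 0.131
yaw of y 76.5 x axis [ 6.0e-04 -3.7e-03 -1.0e+00]
tool shift cm [-0.02  6.9   0.03]
tilt fix rv [-0.      0.0014  0.0034]
```

Force is about 2.7 N and it slides.

Request:
arm_command(
  series=[
    [[0,0.001,0.003,0,0.9,0,0],[0,0,0,0,1,0,0],[0,0,0,0,1,0,0],[0,0,0,0,1,0,0],[0,0,0,0,1,0,0]],
  ],
)

```text
time: 17.35
tool_pos: [0.6575, 0.0377, 0.175]
tcp_rot: [0.184, 1.562, -0.186]
wrist_force: [-0.5, -4.1, -1.6]
width: 0.127
```

```bash
python3 - <<'E'
from h import *
s,R=rep((.6411+.0202,-.0293+.0826,.175))
E
```

```text
t 17.35 pos [0.6575 0.0377 0.175 ] q [ 0.02   0.289  1.721 -0.002  1.131 -1.314] F [-0.46 -4.13 -1.55] M [-0.641 -0.027 -0.102] w 0.127
yaw of y 76.5 x axis [ 7.0e-04 -1.4e-03 -1.0e+00]
tool shift cm [0.   1.6  0.01]
tilt fix rv [0.     0.001  0.0012]
```

Request:
arm_command(
  series=[
    [[0,0.001,0.001,0,0.5,0,0],[0,0,0,0,0.4,0,0],[0,0,0,0,0.3,0,0],[0,0,0,0,0.2,0,0]],
  ],
)

```text
time: 17.75
tool_pos: [0.6612, 0.0527, 0.175]
tcp_rot: [0.18, 1.563, -0.186]
wrist_force: [-1.9, -12.4, 0.8]
width: 0.13
```

```bash
python3 - <<'E'
from h import *
s,R=rep((.6411+.0202,-.0293+.0826,.175))
E
```

```text
t 17.75 pos [0.6612 0.0527 0.175 ] q [ 0.044  0.298  1.709 -0.004  1.135 -1.292] F [ -1.87 -12.38   0.77] M [-2.082  0.363 -0.19 ] w 0.13
yaw of y 76.6 x axis [-6.0e-04 -3.5e-03 -1.0e+00]
tool shift cm [ 0.    0.06 -0.  ]
tilt fix rv [0.     0.0002 0.0035]
```

Request:
arm_command(
  series=[
    [[0,0,0,0,0.25,0,0],[0,0,0,0,0.2,0,0]],
  ],
)

```text
time: 17.95
tool_pos: [0.6612, 0.0528, 0.175]
tcp_rot: [0.175, 1.565, -0.192]
wrist_force: [-1.8, -7.4, 0.4]
width: 0.133
```

```bash
python3 - <<'E'
from h import *
s,R=rep((.6411+.0202,-.0293+.0826,.175))
E
```

```text
t 17.95 pos [0.6612 0.0528 0.175 ] q [ 0.047  0.3    1.706 -0.012  1.139 -1.285] F [-1.8  -7.37  0.4 ] M [-0.981  0.132 -0.116] w 0.133
yaw of y 76.6 x axis [-0.0035 -0.0108 -0.9999]
tool shift cm [ 0.    0.05 -0.  ]
tilt fix rv [-0.     -0.0009  0.0113]
```

At the end stop: about 84.5 mm of travel and a clear force rise. I'll relax, release and retreat.

Request:
arm_command(
  series=[
    [[0,0,0,0,0,0,0],[0,0,0,0,0,0,0.3],[0,0,0,0,0,0,0.5],[0,0,0,-1,0,0,0.6],[0,0,0.01,-3,0,0,0.8],[0,0,0,-4,0,0,1],[0,0,0,-4,0,0,1],[0,0,0,-1,0,0,1],[0,0,0,0,0,0,1],[0,0,0,0,0,0,1]],
  ],
)

```text
time: 18.95
tool_pos: [0.6613, 0.0572, 0.3132]
tcp_rot: [0.187, 1.563, -0.177]
wrist_force: [-0.3, -0.0, -0.3]
width: 0.999
```

```bash
python3 - <<'E'
from h import *
rep()
from workcell import bot
o=np.array([.603,-.0307])+.010*EY
for n in("top","side"):
    p,d=bot.read_camera(n); i=bot.camera_info(n)
    np.savez(n+"7.npz",p=p,d=d,K=i["K"],E=i["extrinsics"])
    b=p[90:220,200:350] if n=='top' else p[110:240,150:300]
    cv2.imwrite(f'pics/{n}7.png',cv2.resize(b,None,fx=4.5,fy=4.5,interpolation=cv2.INTER_CUBIC))
    p,d,K,E,w=load(n+"7")
    c=o-.062*EX+.085*EY
    k=(np.hypot(w[...,0]-c[0],w[...,1]-c[1])<.014)&(abs(w[...,2]-.213)<.006)
    print(c,k.sum(),w[k].mean(0), (w[k].mean(0)[:2]-o)@EY)
E
```

```text
t 18.95 pos [0.6613 0.0572 0.3132] q [ 0.046  0.213  1.557  0.007  1.371 -1.294] F [-0.34 -0.04 -0.34] M [ 0.039 -0.026 -0.03 ] w 0.999
yaw of y 76.7 x axis [ 8.0e-04  6.5e-03 -1.0e+00]
[0.565301  0.0762989] 0 [nan nan nan] nan
[0.565301  0.0762989] 56 [0.56432334 0.07809313 0.21372244] 0.08651766403470953<stdin>:13: RuntimeWarning: Mean of empty slice.
  ret = um.true_divide(
```

View pics/side7.png

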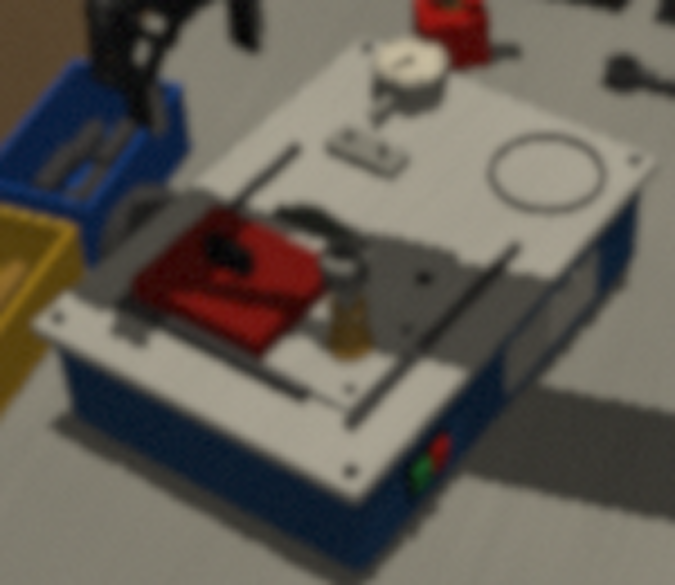

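View pics/top7.png

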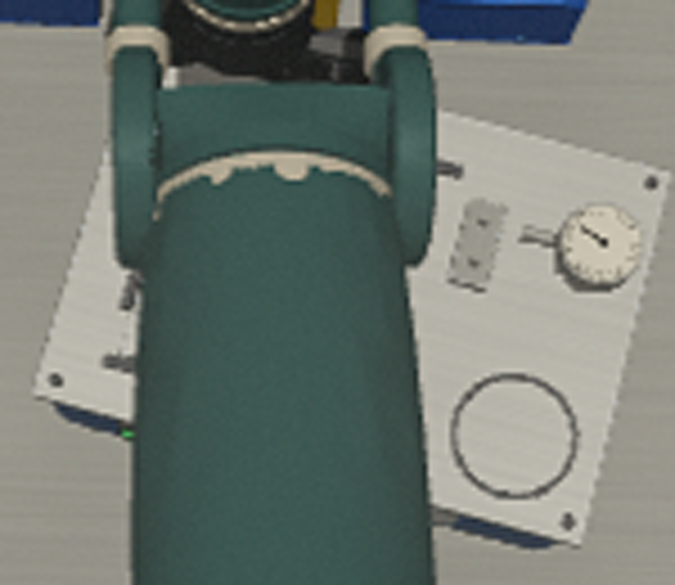

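```bash
python3 -c "
from workcell import bot
print(bot.finish_job())"
```

```text
the job is handed in; nothing more can be done
None
```

The screw is parked up, the hood is open against its end stop, and I handed the job in at about 19 s. The hand-in gives no verdict.

**Screw:** I gripped the knob and lifted it until it met the thread about 12.8 mm up. I then turned it anticlockwise, about 264° in all, with roughly 2 to 6 N beyond the spring and weight. It came to its stop at about 0.32 Nm on the wrist sensor, which includes thread friction. I let go, then gripped it again for a second check. The torque rose to about 0.34 Nm after 2° of turning, so it was fully home.

**Hood:** I took it by the rib and slid it about 84.5 mm with around 3 to 4 N. At the stop the force rose to 12 N. I then released it and raised the gripper about 14 cm clear.

**Last checks:**
- The side camera shows the hood against the end bar with the wheel exposed, and the ring on the deck and dial unmoved as far as the picture shows.
- The knob top is still up, at 0.2137 m in the side camera, the same as when it was parked.
- The wrist force is near zero with the gripper clear of everything.

**Checks that disagreed or failed:**
- **Knob lift:** it measured about 19.6 mm in the top camera and 18.7 mm in the side camera, against 20 mm nominal. The limit is 19 mm and the noise about 0.5 mm, so I relied on the stop torque for this.
- **Gripper travel:** it rose about 21 mm while turning, probably because the fingers slipped up the knob by about 1 mm.
- **Final top view:** the arm hid the hood and knob, so only the side camera confirms how they ended up.

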